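# Fit the beater rotor to the sample mill and hold it home

### The arm

A 6-joint arm with a two-finger parallel gripper is mounted at the origin on the work surface. World frame = base frame: x ahead of the robot, y to its left, z up, the work surface at z = 0. Lengths are in m, angles in rad, forces in N, time in s.
With the tool pointing down it reaches from about 0.325 to 0.875 m from the base axis. Payload 4.4 kg.
Tool frame: the origin (TCP) lies midway between the tips of the shut fingers; the grasp point (between the pads) lies behind it (bot.grasp_offset is the z of the grasp point in the tool frame, in m); z points along the fingers, y is the line along which they close (so a half turn about z gives the same grasp; the last joint's range is limited). The gripper opens to 85 mm and grips with 20 to 120 N. Pads are 22 mm wide; open, the fingers measure 114 mm over their backs; the gripper's body (76 mm by 85 mm) begins 54 mm behind the grasp point. The pads swing forward as they close: fully open they stand 13 mm farther back than shut.
Start: joints at [-1.456, 0.207, 1.542, -0, 1.393, -0.15], TCP at [0.15, -0.555, 0.231] pointing down, gripper open.
Joint ranges: [-2.73, 2.73], [-0.86, 2.22], [0.23, 2.46], [-1.11, 4.25], [0.08, 2.63], [-2.82, 2.82]. Speed limits (rad/s): [2.79, 2.79, 3.14, 3.14, 3.14, 3.14].

### API

Orientations are given as a rotation vector (axis times angle).
In Python, from workcell import bot, capture, camera_model gives the robot as it stands.
- The arm moves only by the shell command python3 -m jog 'ROWS' [FORCE]. ROWS is JSON, a list of rows, each a list of 7 numbers: the shift along the tool's x, y, z each as a share of 15 cm, from -1 to 1, then the turn, a rotation vector about the tool's x, y, z each as a share of pi rad, from -1 to 1, then the opening, from -1 (shut) to 1 (fully open). In form: [[dx, dy, dz, wx, wy, wz, gripper], ...]. A call has 1 to 20 rows; each row shifts and turns the commanded pose from where the row before left it, along the tool's axes as they then stand; what a row does not reach is not made up. A row lasts 1/10 s, in which the tool goes at most 50 mm and 8.59 degrees, less where a joint would pass 70% of its speed; a pose out of reach is approached as far as the arm can. A call with a number of a shift or a turn outside -1 to 1 is refused whole. A call with a gripper value outside its range is refused whole. The fingers move at their own pace and stop on an object; FORCE is the grip in N (left out, the last holds). Time passes only in rows, so rows that do not move let the fingers close. It gives the time, the measured TCP pose, the force, the opening and the grip force at its end, in the units of the state.
- bot.observe(): the state, without advancing time (a new reading comes with each control period).
- capture(name): name is "scene" or "top" or "wrist"; returns the picture (480x640x3 uint8, blue, green, red); there is no depth.
- camera_model(name): a dict with "fx", "fy", "cx", "cy" (pixels), "pose" (4x4, takes a point from camera to world coordinates). Camera axes: x right, y up, looking along -z (the intrinsics and any distortion apply to the point x, -y, -z); pixel columns grow to the right and rows downward; lengths in m; the calibration is good to about 2 mm. A picture is of the moment at which its call begins: read the wrist's pose just before it. camera_model takes no time and is no camera call; for the wrist camera it gives the pose at the moment of the call.
- bot.sign_off(): hands the job in; it is judged then, once.
The state is a dict: "t": time; "joint_positions": joint angles; "joint_velocities": joint speeds; "tau": joint torques, N m; "position": TCP position; "tool_rot": TCP orientation; "ft_force": force on the tool from outside, world axes, zero at the start; "torque": the same for the moment, N m; "gripper_width": finger opening in m; "grasp_force": force on a finger pad.
Only numpy, scipy, OpenCV 4.12 (cv2) and the standard library are available. Lean on these libraries where they do the work, as an engineer would, in place of code of your own. Each camera call takes 0.05 s, during which the arm holds its last target. There are 200 camera calls.

### The job

Make the open sample mill ready for its locking screw: lay the thick wide-holed spacer ring flat and centred on top of the mill's upright drive hub and let go of it, then take the four-armed beater rotor from its rest, put its stem down through the ring, turned so that its cross-shaped splines mesh with the hub's slots, and push it fully home against the ejector spring until it bears firmly on the ring. Finish while still holding the rotor upright and pressed down; do not let go. Leave the thin ring and all other things on the bench where they are.

Things in the scene. Friction and masses are not known exactly. Their poses are not given: they have to be found in the camera images.
- socket (a point): Centre of the top face of the mill's round steel drive hub (48 mm across, top 100 mm above the bench, 30 mm above the white housing, 170 x 190 mm). The hub's top has a + shaped socket 30 mm deep: two crossing slots 11 mm wide, 30 mm long, along this point's x and y; z up. The hub stands at any angle and is stiff to turn (0.8 N m).
- ejector (a joint): Spring ejector pin, brass, 10 mm across, in the middle of the socket, its top 10 mm below the hub's top. 0 = up, grows downwards (m) to 0.013. Pushes up with about 4 N at 0 and 10 N at 0.010, its value with the rotor fully home on the spacer: the rotor's weight alone does not bring it home.
- spacer: The spacer ring to use: dark steel, 56 mm outside, 40 mm hole, 12 mm thick, 0.09 kg, lying flat on the bench, left or right of the mill. Origin at the centre of its underside, z up. It simply lies on the flat hub top, which is 8 mm smaller across, so fingers on its rim stay clear of the hub.
- thin_ring: A second dark steel ring, not to be used: 56 mm outside, 22 mm hole, 6 mm thick, lying flat on the bench. Origin at the centre of its underside.
- rotor: Steel beater rotor, 0.28 kg. Origin: centre of the underside of its flange (50 mm across, 8 thick), z up. Grip fin on top: 44 long (x), 16 thick (y), 8 to 48 mm above origin. Four arms along x and y to 45 mm from the axis, 2 to 7 mm up. Below, a 32 mm stem of + section under the arms: splines 8 wide, 26 across (lowest 4 mm: 5 by 22); meshes at each quarter turn; home at 12 mm above the hub top.
- rest: The rotor's rest: a grey upright tube fixed to the bench, 54 mm outside, 40 mm bore, 45 mm high. Origin at the centre of its foot. The rotor's stem hangs in the bore with its flange on the rim, at any yaw; it lifts straight out.
- dish: Bystander: aluminium dish, 80 mm across, 20 mm high, origin under its centre.
- jar: Bystander: amber glass jar, 52 mm across, 75 mm high, origin under its centre.
- brush: Bystander: small brush lying on the bench near the robot, along its own x axis.
- bowl: Bystander: the mill's open steel bowl, 110 mm across with two side handles, 70 mm high, origin under its centre.
- can: Bystander: aluminium can, 60 mm across, 50 mm high, origin under its centre.
- cup: Bystander: white ceramic cup, 60 mm across, 50 mm high, origin under its centre.
Not all that is in view belongs to the job. What is shaped like the spacer but orange is not meant.

How it is judged:
On the way, in this order (a step that is already met when the one before it is completed fails the run):
1. the spacer ring lies flat and centred on the drive hub, let go of (horizontal distance between spacer and socket below 0.007 m and z of spacer in the frame of socket between -0.002 and 0.0025 m and angle between spacer's own z axis and vertical below 0.1 rad and contact force between the fingers and spacer below 0.1 N and linear speed of spacer below 0.02 m/s), for 0.2 s.
2. the rotor's splines are meshed in the hub's slots through the ring (z of rotor in the frame of socket below 0.022 m and horizontal distance between rotor and socket below 0.004 m and angle between rotor's own z axis and vertical below 0.12 rad), for 0.1 s.
At the end, for the whole second after the job is handed in: Spacer flat on the hub (axis within 7 mm); rotor meshed and home on it (origin 9 to 14 mm above the hub top, axis within 4 mm, tilt under 0.07 rad), ejector over 8 mm down, rotor bearing on the spacer with over 1.5 N, at rest, fingers still holding it (over 2 N) (horizontal distance between spacer and socket below 0.007 m and z of spacer in the frame of socket between -0.002 and 0.0025 m and angle between spacer's own z axis and vertical below 0.1 rad and z of rotor in the frame of socket between 0.009 and 0.014 m and horizontal distance between rotor and socket below 0.004 m and angle between rotor's own z axis and vertical below 0.07 rad and value of joint ejector above 0.008 m and contact force between rotor and spacer above 1.5 N and contact force between the fingers and rotor above 2 N and linear speed of rotor below 0.02 m/s); the arm keeps its last pose, push and grip.
It fails at once if the thin ring or another bystander is moved by more than 25 mm (distance of any of thin_ring, dish, jar, brush, bowl, can, cup from where it was at the start of the episode above 0.025 m).
It also fails if it takes over 72 s, if anything falls off the work surface, if the arm or the gripper's body presses on something with over 40 N, if the wrist force passes 120 N, or if a joint passes its speed limit or range.

## Working session

There is one attempt and no reset: what is moved stays moved. The work goes in short steps, Python scripts to look and compute and a shell command to move; the robot and the scene stay as the last step left them, time stands still between calls to the robot, and variables do not carry over. Pictures are saved under pics/ and viewed, at most 10 in all, crops included, and the job is handed in when it is done.

```bash
ls; mkdir -p pics
python3 - <<'E'
from workcell import bot, capture, camera_model
import cv2,numpy as np
np.set_printoptions(precision=4,suppress=True)
s=bot.observe(); print(s, bot.grasp_offset)
for n in ("scene","top"):
    m=camera_model(n); print(n,m)
    cv2.imwrite(f"pics/{n}0.png",capture(n))
print(camera_model("wrist"))
E
```

```text
pics
{'t': 0.0, 'joint_positions': array([-1.4565,  0.2074,  1.543 , -0.    ,  1.3935, -0.1505]), 'joint_velocities': array([-0.0006,  0.0007,  0.003 , -0.0006,  0.0007,  0.0001]), 'tau': array([ -0.0013, -38.304 , -29.1599,  -0.0003,   0.0103,  -0.    ]), 'position': array([ 0.1504, -0.5542,  0.2301]), 'tool_rot': array([-3.1118, -0.4144, -0.    ]), 'ft_force': array([ 0.122 ,  0.4194, -0.4402]), 'torque': array([-0.0393, -0.0032, -0.0354]), 'grasp_force': 0.0, 'gripper_width': 0.08532211336965125} -0.0187
scene {'fx': 490.50914364132836, 'fy': 490.50914364132836, 'cx': 314.14647869496235, 'cy': 244.703539073798, 'pose': array([[ 0.5606, -0.4586,  0.6895,  1.3189],
       [ 0.8279,  0.3277, -0.4552, -0.4935],
       [-0.0172,  0.826 ,  0.5634,  0.7014],
       [ 0.    ,  0.    ,  0.    ,  1.    ]])}
top {'fx': 447.4362210421255, 'fy': 447.4362210421255, 'cx': 323.04047023577516, 'cy': 239.62012637097786, 'pose': array([[ 0.0075,  0.993 , -0.1177,  0.4367],
       [-0.9995,  0.0109,  0.0281,  0.0234],
       [ 0.0292,  0.1174,  0.9927,  1.1608],
       [ 0.    ,  0.    ,  0.    ,  1.    ]])}
{'fx': 423.89945447913027, 'fy': 423.89945447913027, 'cx': 325.57245799141333, 'cy': 237.5497630887383, 'pose': array([[ 0.2627,  0.9316,  0.2511,  0.2129],
       [-0.9649,  0.2541,  0.0668, -0.5384],
       [-0.0016, -0.2599,  0.9656,  0.3731],
       [ 0.    ,  0.    ,  0.    ,  1.    ]])}
```

View pics/top0.png

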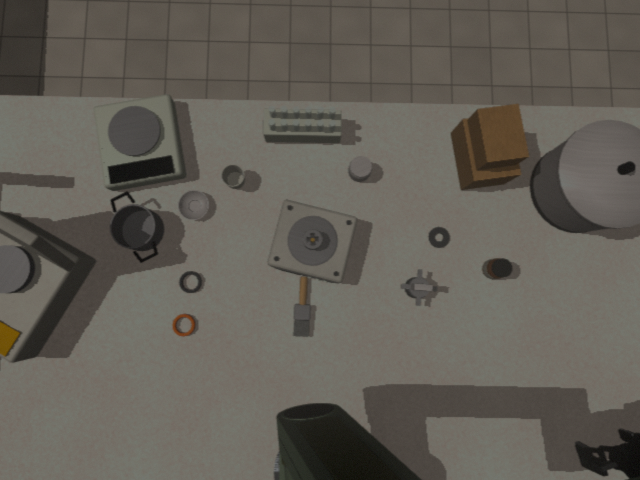

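View pics/scene0.png

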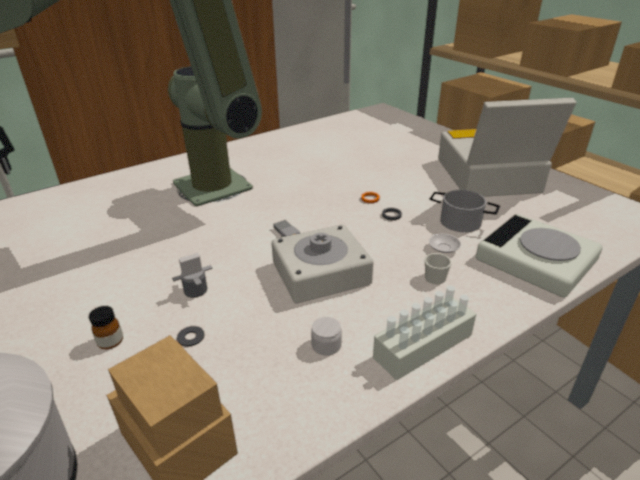

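The top view shows two dark rings, at (191,282) and (439,237), and an orange one at (185,325). The hub is at about (313,239) and the rotor in its rest at about (421,287). The ring at (191,282) has the wide hole, so it fits the spacer. The one at (439,237) has a small hole, so it is the thin ring. I'll confirm this in one enlarged crop.

```bash
cat > h.py <<'E'
from workcell import bot, capture, camera_model
import cv2,numpy as np
from scipy.spatial.transform import Rotation as R
np.set_printoptions(precision=4,suppress=True)
def ray(m,u,v,z):
    """world point on plane z seen at pixel u,v"""
    d=m["pose"][:3,:3]@np.array([(u-m["cx"])/m["fx"],-(v-m["cy"])/m["fy"],-1.]); o=m["pose"][:3,3]
    return o+d*(z-o[2])/d[2]
def px(m,p):
    c=m["pose"][:3,:3].T@(np.asarray(p,float)-m["pose"][:3,3])
    return np.array([m["cx"]-m["fx"]*c[0]/c[2], m["cy"]+m["fy"]*c[1]/c[2]])
def go(p,yaw=None):
    """tool-frame offset to world TCP p (and tool-y yaw, mod pi) in jog shares; assumes tool down"""
    s=bot.observe(); r=R.from_rotvec(s["tool_rot"]); M=r.as_matrix()
    d=M.T@(np.asarray(p)-s["position"]); y=np.arctan2(M[1,1],M[0,1])
    print("t",s["t"],"pos",s["position"],"yaw_y",np.degrees(y),"q6",s["joint_positions"][5],"tilt",np.degrees(np.arccos(-M[2,2])),"shares",d/.15, "mm",d*1e3)
    if yaw is not None:
        e=(yaw-y+np.pi/2)%np.pi-np.pi/2; print("turn deg world",np.degrees(e),"wz share",-e/np.pi)
E
python3 - <<'E'
from h import *
t=cv2.imread("pics/top0.png"); m=camera_model("top")
C=lambda u,v:cv2.resize(t[v-32:v+32,u-32:u+32],(300,300),interpolation=cv2.INTER_CUBIC)
cv2.imwrite("pics/crop1.png",np.vstack([np.hstack([C(191,282),C(439,237)]),np.hstack([C(313,239),C(421,287)])]))
g=cv2.cvtColor(t,cv2.COLOR_BGR2GRAY)
for n,(u,v),z in(("spacer",(191,282),.012),("thin",(439,237),.006)):
    sub=(g[v-25:v+25,u-25:u+25]<85).astype(np.uint8)
    cs,_=cv2.findContours(sub,cv2.RETR_EXTERNAL,cv2.CHAIN_APPROX_NONE); c=max(cs,key=cv2.contourArea)
    e=cv2.fitEllipse(c); print(n,e,ray(m,u-25+e[0][0],v-25+e[0][1],z))
print("hub",ray(m,313,239,.1),"rotor top",ray(m,421,287,.09), "can",ray(m,361,169,.05),"brush",ray(m,303,300,.02))
E
```

```text
spacer ((25.36359214782715, 24.622465133666992), (21.4320068359375, 24.99462127685547), 86.12236785888672) [0.462  0.3242 0.012 ]
thin ((24.752370834350586, 24.959815979003906), (20.07745933532715, 20.918781280517578), 136.15965270996094) [ 0.584  -0.3127  0.006 ]
hub [0.5638 0.0173 0.1   ] rotor top [ 0.452  -0.2426  0.09  ] can [ 0.7512 -0.1037  0.05  ] brush [0.418  0.0406 0.02  ]
```

View pics/crop1.png

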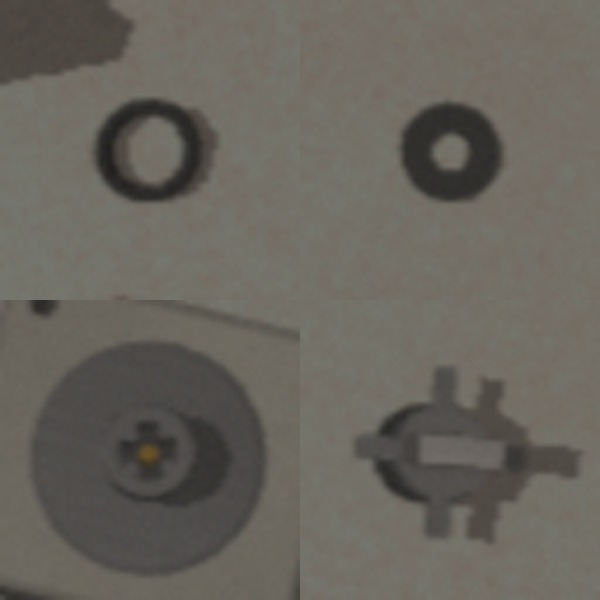

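The crop confirms it: the ring at (191,282) has the wide hole and is the spacer. The right ring has the small hole. The rotor's fin runs nearly along world y. Next I'll fly over the rotor with a tool yaw of 0.

Run:
```python
from h import *
go([.452,-.243,.23],0)
```

```text
t 0.1 pos [ 0.1504 -0.5543  0.2302] yaw_y -74.8257043904466 q6 -0.1505140007462985 tilt 0.11806722439433168 shares [ 2.4837 -1.4766  0.0053] mm [ 372.555  -221.4858    0.7955]
turn deg world 74.8257043904466 wz share -0.41569835772470337
```

```bash
python3 -m jog '[[0.248,-0.148,0,0,0,0,1],[0.248,-0.148,0,0,0,0,1],[0.248,-0.148,0,0,0,0,1],[0.248,-0.148,0,0,0,0,1],[0.248,-0.148,0,0,0,0,1],[0.248,-0.148,0,0,0,0,1],[0.248,-0.148,0,0,0,0,1],[0.248,-0.148,0,0,0,0,1],[0.248,-0.148,0,0,0,0,1],[0.248,-0.148,0,0,0,0,1]]' | tail -5
python3 -m jog '[[0,0,0,0,0,-0.0416,1],[0,0,0,0,0,-0.0416,1],[0,0,0,0,0,-0.0416,1],[0,0,0,0,0,-0.0416,1],[0,0,0,0,0,-0.0416,1],[0,0,0,0,0,-0.0416,1],[0,0,0,0,0,-0.0416,1],[0,0,0,0,0,-0.0416,1],[0,0,0,0,0,-0.0416,1],[0,0,0,0,0,-0.0416,1],[0,0,0,0,0,0,1],[0,0,0,0,0,0,1]]' |tail -5
python3 - <<'E'
from h import *
go([.5638,.0173,.23],0)
m=camera_model("wrist"); cv2.imwrite("pics/w_rotor.png",capture("wrist")); np.save("w_rotor.npy",m); print(m["pose"])
E
```

```text
position: [0.4521, -0.2417, 0.2309]
tool_rot: [-3.114, -0.415, 0.001]
ft_force: [0.9, -0.4, -0.3]
gripper_width: 0.0855
grasp_force: 0.0
position: [0.4512, -0.2432, 0.2309]
tool_rot: [-2.223, -2.219, 0.0]
ft_force: [0.3, 0.7, 0.0]
gripper_width: 0.0853
grasp_force: 0.0
t 2.3 pos [ 0.4512 -0.2432  0.2309] yaw_y -0.10118310037128553 q6 -0.661528462070393 tilt 0.044844456948222165 shares [1.7378 0.7478 0.0063] mm [260.6766 112.1633   0.9403]
turn deg world 0.10118310037128539 wz share -0.0005621283353960299
[[ 1.      0.0005  0.001   0.4505]
 [-0.0007  0.9656  0.2599 -0.1786]
 [-0.0009 -0.2599  0.9656  0.3738]
 [ 0.      0.      0.      1.    ]]
```

View pics/w_rotor.png

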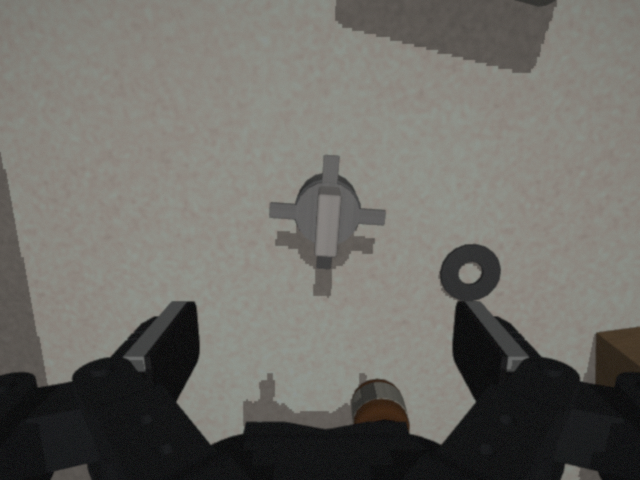

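The wrist view shows the fin's top face at about (328,225), nearly vertical in the image, with four arms. The thin ring is at (470,271) and the jar at (380,400). I'll measure the fin, then move over the hub.

```bash
cat > fin.py <<'E'
from h import *
def fin(img,m,box,z):
    u0,u1,v0,v1=box; g=cv2.cvtColor(img,cv2.COLOR_BGR2GRAY)[v0:v1,u0:u1]
    th,b=cv2.threshold(g,0,255,cv2.THRESH_OTSU)
    cs,_=cv2.findContours(b,cv2.RETR_EXTERNAL,cv2.CHAIN_APPROX_NONE); c=max(cs,key=cv2.contourArea)
    P=np.array([ray(m,p[0][0]+u0,p[0][1]+v0,z)[:2] for p in c],np.float32)
    r=cv2.minAreaRect(P*1000); print(th,"fin mm",r,"px",cv2.minAreaRect(c+np.array([[u0,v0]])))
E
python3 - <<'E'
from fin import *
im=cv2.imread("pics/w_rotor.png"); m=np.load("w_rotor.npy",allow_pickle=True).item()
fin(im,m,(313,343,186,262),.093); print(px(m,[.4512,-.2432,.093]))
E
python3 -m jog '[[0.248,0.107,0,0,0,0,1],[0.248,0.107,0,0,0,0,1],[0.248,0.107,0,0,0,0,1],[0.248,0.107,0,0,0,0,1],[0.248,0.107,0,0,0,0,1],[0.248,0.107,0,0,0,0,1],[0.248,0.107,0,0,0,0,1],[0,0,0,0,0,0,1],[0,0,0,0,0,0,1],[0,0,0,0,0,0,1]]' |tail -5
python3 - <<'E'
from h import *
go([.462,.3242,.23],0)
m=camera_model("wrist"); im=capture("wrist"); cv2.imwrite("pics/w_hub.png",im); np.save("w_hub.npy",m)
c=px(m,[.5638,.0173,.1]).astype(int);print(c, px(m,[.5638,.0173,.07]))
cv2.imwrite("pics/w_hubc.png",cv2.resize(im[c[1]-80:c[1]+80,c[0]-80:c[0]+80],(560,560),interpolation=cv2.INTER_CUBIC))
E
```

```text
109.0 fin mm ((451.3007507324219, -245.7336883544922), (42.24076843261719, 13.910832405090332), 86.09219360351562) px ((327.1147155761719, 225.00881958007812), (20.631359100341797, 60.43684387207031), 4.39870548248291)
[327.0298 221.9549]
position: [0.5631, 0.0164, 0.231]
tool_rot: [-2.222, -2.221, 0.001]
ft_force: [-0.9, 0.5, -0.5]
gripper_width: 0.0853
grasp_force: 0.0
t 3.35 pos [0.5631 0.0164 0.231 ] yaw_y -0.024317342288677272 q6 -0.12369745102183811 tilt 0.05007907479284767 shares [ 2.052  -0.675   0.0064] mm [ 307.7934 -101.2489    0.9673]
turn deg world 0.024317342288681737 wz share -0.00013509634604823187
[328 222] [327.8818 213.3211]
```

View pics/w_hubc.png

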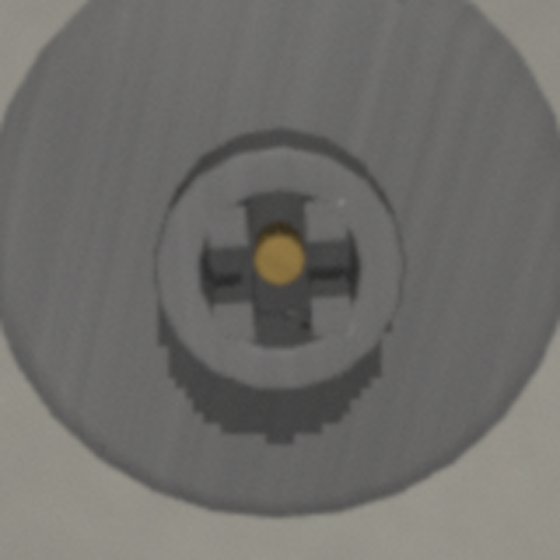

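The hub's top face is centred near crop (280,269), which is about pixel (328,219). The brass pin is at crop (279,258), and the slots are turned about +3°. Now I'll move over the spacer, with the camera at the same height above its target.

```bash
python3 - <<'E'
from h import *
im=cv2.imread("pics/w_hub.png"); m=np.load("w_hub.npy",allow_pickle=True).item()
g=cv2.GaussianBlur(cv2.cvtColor(im,cv2.COLOR_BGR2GRAY),(3,3),0)
u0,v0=328,219; s=im[...,2].astype(int)-im[...,0]
yy,xx=np.mgrid[:480,:640]; inside=(np.hypot(xx-u0,yy-v0)<28)
top=np.median(g[(np.hypot(xx-u0,yy-v0)>25)&(np.hypot(xx-u0,yy-v0)<31)]); print("top grey",top,g[212:228:3,310:348:4])
b=(((g<top-10)|(s>25))&inside).astype(np.uint8)
cs,_=cv2.findContours(b,cv2.RETR_EXTERNAL,cv2.CHAIN_APPROX_NONE); c=max(cs,key=cv2.contourArea)
f=cv2.drawContours(np.zeros_like(b),[c],-1,1,-1)
P=np.array([ray(m,u,v,.1)[:2] for v,u in np.argwhere(f)]); C=(P.max(0)+P.min(0))/2
z=(P-C)@[1,1j]; print("slot bbox centre",C,"size",np.ptp(P,axis=0),"mean",P.mean(0),"theta",np.degrees(np.angle((z**4).sum())/4))
# outer rim: hub top brighter disc vs shadow
b2=((g>top-7)&(g<top+60)).astype(np.uint8)
print("manual centre",ray(m,328.1,218.9,.1))
E
python3 -m jog '[[0.293,-0.0964,0,0,0,0,1],[0.293,-0.0964,0,0,0,0,1],[0.293,-0.0964,0,0,0,0,1],[0.293,-0.0964,0,0,0,0,1],[0.293,-0.0964,0,0,0,0,1],[0.293,-0.0964,0,0,0,0,1],[0.293,-0.0964,0,0,0,0,1],[0,0,0.294,0,0,0,1],[0,0,0.294,0,0,0,1],[0,0,0,0,0,0,1],[0,0,0,0,0,0,1],[0,0,0,0,0,0,1]]' |tail -5
python3 - <<'E'
from h import *
m=camera_model("wrist"); im=capture("wrist"); cv2.imwrite("pics/w_sp.png",im); np.save("w_sp.npy",m)
g=cv2.cvtColor(im,cv2.COLOR_BGR2GRAY); c=px(m,[.462,.3242,.012]).astype(int); print(c)
sub=g[c[1]-70:c[1]+70,c[0]-70:c[0]+70]
hist=[int(np.percentile(sub,q)) for q in(1,5,10,20,30,50,80)];print(hist)
for th in(50,60,70):
    cs,_=cv2.findContours((sub<th).astype(np.uint8),cv2.RETR_EXTERNAL,cv2.CHAIN_APPROX_NONE)
    k=max(cs,key=cv2.contourArea); e=cv2.fitEllipse(k)
    p=ray(m,c[0]-70+e[0][0],c[1]-70+e[0][1],.012); print(th,e,p)
go([p[0],p[1],.1],0)
E
```

```text
top grey 108.0 [[ 92  88  80  92 119 117  76  70  73  69]
 [ 70  68  68 109 115 118  95  68  71  67]
 [ 68  68  69 106 113 113  86  58  57  56]
 [ 50  48  67  80 110 103  68  53  53  57]
 [ 60  64  69  69  71  70  67  69  71  69]
 [ 71  75  76  67  68  68  67  93  97  98]]
slot bbox centre [0.5634 0.0202] size [0.0311 0.0311] mean [0.5634 0.0202] theta 3.60017005749121
manual centre [0.5638 0.0198 0.1   ]
position: [0.4643, 0.3247, 0.1459]
tool_rot: [2.221, 2.219, 0.007]
ft_force: [0.6, 0.4, 0.1]
gripper_width: 0.0851
grasp_force: 0.0
[322 224]
[45, 54, 62, 113, 146, 149, 151]
50 ((68.60979461669922, 60.55784606933594), (59.52920150756836, 60.96003341674805), 101.5125732421875) [0.4607 0.3309 0.012 ]
60 ((67.7593994140625, 62.56499481201172), (69.08223724365234, 74.72188568115234), 117.35905456542969) [0.4602 0.3295 0.012 ]
70 ((68.49906158447266, 60.871585845947266), (79.81999969482422, 80.18348693847656), 154.41363525390625) [0.4607 0.3307 0.012 ]
t 4.65 pos [0.4645 0.325  0.1463] yaw_y -0.038781688790643185 q6 0.4584525717796431 tilt 0.3284043428877482 shares [ 0.0372 -0.0275  0.3086] mm [ 5.5823 -4.1298 46.2878]
turn deg world 0.038781688790640895 wz share -0.00021545382661467165
```

Run:
```python
from h import *
im=cv2.imread("pics/w_sp.png"); cv2.imwrite("pics/w_spc.png",cv2.resize(im[150:300,240:400],(640,600),interpolation=cv2.INTER_CUBIC))
```

```text
(no output)
```

View pics/w_spc.png

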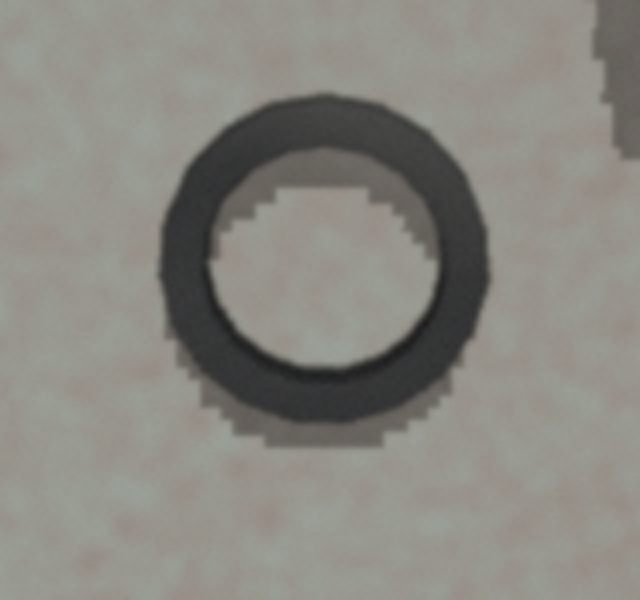

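The spacer's outer rim spans crop x 161..490 and y 94..424, and the hole is centred near (325,265). That puts its centre at about pixel (321.4,215.5). I'll align and descend.

```bash
python3 -m jog '[[0.035,-0.022,0,0,0,0,1],[0,0,0.2,0,0,0,1],[0,0,0.2,0,0,0,1],[0,0,0.2,0,0,0,1],[0,0,0,0,0,0,1],[0,0,0,0,0,0,1],[0,0,0,0,0,0,1]]' |tail -5
python3 - <<'E'
from h import *
m=np.load("w_sp.npy",allow_pickle=True).item(); p=ray(m,321.35,215.5,.012); print(p)
go([p[0],p[1],0.0],0)
E
```

```text
position: [0.4606, 0.331, 0.0556]
tool_rot: [2.219, 2.221, 0.007]
ft_force: [0.2, 0.0, -0.3]
gripper_width: 0.0856
grasp_force: 0.0
[0.4612 0.3302 0.012 ]
t 5.35 pos [0.4606 0.331  0.0556] yaw_y 0.050233448080990936 q6 0.46964763385481917 tilt 0.2690313937506876 shares [-0.0062  0.0025  0.3709] mm [-0.929   0.3693 55.642 ]
turn deg world -0.05023344808098575 wz share 0.00027907471156103197
```

```bash
python3 -m jog '[[-0.006,0.0025,0.12,0,0,0,1],[0,0,0.12,0,0,0,1],[0,0,0.08,0,0,0,1],[0,0,0.03,0,0,0,1],[0,0,0.02,0,0,0,1],[0,0,0,0,0,0,1],[0,0,0,0,0,0,1]]' 30 |tail -5
python3 -m jog '[[0,0,0,0,0,0,-1],[0,0,0,0,0,0,-1],[0,0,0,0,0,0,-1],[0,0,0,0,0,0,-1],[0,0,0,0,0,0,-1],[0,0,0,0,0,0,-1],[0,0,0,0,0,0,-1],[0,0,0,0,0,0,-1]]' 30 |tail -5
```

```text
position: [0.4598, 0.3294, -0.0016]
tool_rot: [2.22, 2.222, 0.002]
ft_force: [0.4, -0.1, -0.2]
gripper_width: 0.0856
grasp_force: 0.0
position: [0.4597, 0.3293, -0.0014]
tool_rot: [2.22, 2.222, 0.002]
ft_force: [-1.2, -0.9, 4.9]
gripper_width: 0.0549
grasp_force: 30.9
```

```bash
python3 -m jog '[[0,0,-0.05,0,0,0,-1],[0,0,-0.25,0,0,0,-1],[0,0,-0.25,0,0,0,-1],[0,0,-0.25,0,0,0,-1],[0,0,-0.25,0,0,0,-1],[0,0,-0.05,0,0,0,-1],[-0.2585,0.0861,0,0,0,0,-1],[-0.2585,0.0861,0,0,0,0,-1],[-0.2585,0.0861,0,0,0,0,-1],[-0.2585,0.0861,0,0,0,0,-1],[-0.2585,0.0861,0,0,0,0,-1],[-0.2585,0.0861,0,0,0,0,-1],[-0.2585,0.0861,0,0,0,0,-1],[-0.2585,0.0861,0,0,0,0,-1],[0,0,0,0,0,0,-1],[0,0,0,0,0,0,-1],[0,0,0,0,0,0,-1]]' 30 |tail -5
python3 - <<'E'
from h import *
go([.563,.0191,.0990],0)
E
```

```text
position: [0.5617, 0.0198, 0.1616]
tool_rot: [-2.218, -2.222, 0.001]
ft_force: [-0.3, -0.4, 0.0]
gripper_width: 0.055
grasp_force: 32.3
t 8.55 pos [0.5617 0.0198 0.1616] yaw_y 0.08066302287919085 q6 -0.12056760799577095 tilt 0.12616784883686458 shares [-0.0052  0.0095  0.4175] mm [-0.785   1.4258 62.6274]
turn deg world -0.08066302287918863 wz share 0.0004481279048843813
```

```bash
python3 -m jog '[[-0.005,0.0095,0.1,0,0,0,-1],[0,0,0.14,0,0,0,-1],[0,0,0.1,0,0,0,-1],[0,0,0.04,0,0,0,-1],[0,0,0.01,0,0,0,-1],[0,0,0,0,0,0,-1],[0,0,0,0,0,0,-1]]' 30 |tail -5
python3 -m jog '[[0,0,0.007,0,0,0,-1],[0,0,0.007,0,0,0,-1],[0,0,0,0,0,0,-1]]' 30 |tail -5
python3 - <<'E'
from h import *
go([.563,.0191,.0990],0)
E
```

```text
position: [0.5649, 0.0182, 0.105]
tool_rot: [2.219, 2.222, 0.002]
ft_force: [0.3, 0.3, -0.4]
gripper_width: 0.0548
grasp_force: 32.3
position: [0.5642, 0.0182, 0.1022]
tool_rot: [2.22, 2.222, 0.0]
ft_force: [0.1, 0.3, -0.2]
gripper_width: 0.0547
grasp_force: 32.3
t 9.55 pos [0.5642 0.0182 0.1022] yaw_y 0.04848439318978605 q6 -0.12198920586150647 tilt 0.01810933562823412 shares [ 0.0063 -0.008   0.0211] mm [ 0.9475 -1.1969  3.1586]
turn deg world -0.0484843931897825 wz share 0.00026935773994323615
```

```bash
python3 -m jog '[[0.005,-0.005,0.007,0,0,0,-1],[0,0,0,0,0,0,-1],[0,0,0,0,0,0,-1]]' 30 |tail -5
python3 -m jog '[[0,0,0.007,0,0,0,-1],[0,0,0,0,0,0,-1],[0,0,0,0,0,0,-1]]' 30 |tail -5
python3 -m jog '[[0,0,0.007,0,0,0,-1],[0,0,0,0,0,0,-1],[0,0,0,0,0,0,-1]]' 30 |tail -5
```

```text
position: [0.5633, 0.019, 0.1009]
tool_rot: [-2.22, -2.222, 0.0]
ft_force: [-0.7, -0.5, -1.0]
gripper_width: 0.0552
grasp_force: 32.3
position: [0.5633, 0.019, 0.0998]
tool_rot: [-2.22, -2.222, 0.0]
ft_force: [0.0, 0.0, -0.2]
gripper_width: 0.055
grasp_force: 32.3
position: [0.5634, 0.0189, 0.0988]
tool_rot: [-2.22, -2.222, 0.0]
ft_force: [0.7, 1.2, -0.2]
gripper_width: 0.055
grasp_force: 32.3
```

```bash
for i in 1; do python3 -m jog '[[0,0,0.007,0,0,0,-1],[0,0,0,0,0,0,-1],[0,0,0,0,0,0,-1]]' 30 |tail -5; python3 -m jog '[[0,0,0.007,0,0,0,-1],[0,0,0,0,0,0,-1],[0,0,0,0,0,0,-1]]' 30 |tail -5;done
```

```text
position: [0.5634, 0.0189, 0.0986]
tool_rot: [2.22, 2.222, -0.0]
ft_force: [-3.1, 0.1, 4.9]
gripper_width: 0.0549
grasp_force: 32.8
position: [0.5634, 0.0189, 0.0986]
tool_rot: [2.22, 2.222, -0.0]
ft_force: [-5.0, 0.7, 10.9]
gripper_width: 0.0548
grasp_force: 33.2
```

```bash
python3 -m jog '[[0,0,-0.01,0,0,0,-1],[0,0,0,0,0,0,1],[0,0,0,0,0,0,1],[0,0,0,0,0,0,1],[0,0,0,0,0,0,1],[0,0,0,0,0,0,1],[0,0,0,0,0,0,1],[0,0,-0.1,0,0,0,1],[0,0,-0.2,0,0,0,1],[0,0,-0.28,0,0,0,1],[0,0,-0.28,0,0,0,1],[0,0,0,0,0,0,1],[0,0,0,0,0,0,1],[0,0,0,0,0,0,1]]' |tail -5
python3 - <<'E'
from h import *
m=camera_model("wrist"); im=capture("wrist"); np.save("w_pl.npy",m); cv2.imwrite("pics/w_pl.png",im)
c=px(m,[.5636,.020,.112]).astype(int);print(c)
cv2.imwrite("pics/w_plc.png",cv2.resize(im[c[1]-70:c[1]+70,c[0]-70:c[0]+70],(560,560),interpolation=cv2.INTER_CUBIC))
go([.4513,-.2457,.2],np.radians(-3.9))
E
```

```text
position: [0.5625, 0.0191, 0.2265]
tool_rot: [-2.219, -2.221, 0.002]
ft_force: [-0.2, -1.1, -0.4]
gripper_width: 0.0856
grasp_force: 0.0
[329 228]
t 12.5 pos [0.5622 0.0191 0.2258] yaw_y 0.05208321712723998 q6 -0.12079991234447357 tilt 0.17581838723918045 shares [-1.7646 -0.7404  0.1736] mm [-264.6925 -111.0659   26.0386]
turn deg world -3.9520832171272455 wz share 0.02195601787292914
```

View pics/w_plc.png

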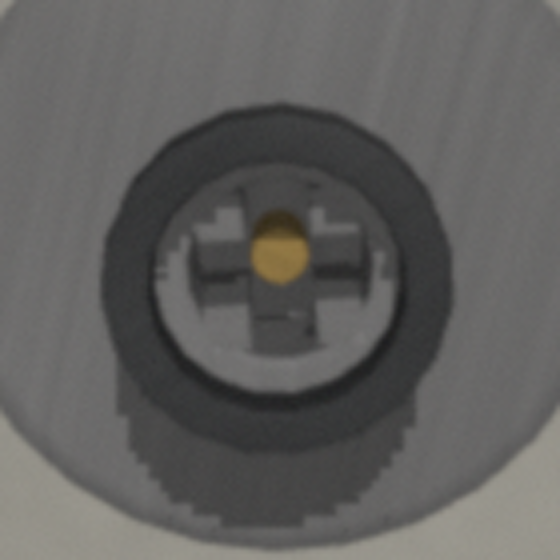

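The ring lies flat on the hub. Its outer rim centre is at crop (277.5,280) and the slots are centred at about (280,270) one level lower, so it is within about 1 mm. Next is the rotor.

```bash
python3 -m jog '[[-0.2521,-0.1058,0,0,0,0,1],[-0.2521,-0.1058,0,0,0,0,1],[-0.2521,-0.1058,0,0,0,0,1],[-0.2521,-0.1058,0,0,0,0,1],[-0.2521,-0.1058,0,0,0,0,1],[-0.2521,-0.1058,0,0,0,0,1],[-0.2521,-0.1058,0,0,0,0,1],[0,0,0,0,0,0.022,1],[0,0,0,0,0,0,1],[0,0,0.2,0,0,0,1],[0,0,0.2,0,0,0,1],[0,0,0,0,0,0,1],[0,0,0,0,0,0,1],[0,0,0,0,0,0,1]]' |tail -5
python3 - <<'E'
from h import *
go([.4513,-.2457,.060],np.radians(-3.9))
E
```

```text
position: [0.4535, -0.246, 0.1686]
tool_rot: [2.293, 2.145, 0.001]
ft_force: [-0.7, 0.4, 0.2]
gripper_width: 0.0854
grasp_force: 0.0
t 13.9 pos [ 0.4535 -0.246   0.1686] yaw_y -3.828922556098028 q6 -0.5980435227131674 tilt 0.12481894734198896 shares [ 0.0019 -0.0164  0.7239] mm [  0.2882  -2.4579 108.5849]
turn deg world -0.07107744390196861 wz share 0.00039487468834427007
```

```bash
python3 -m jog '[[0.002,-0.011,0.1,0,0,0,1],[0,0,0.2,0,0,0,1],[0,0,0.2,0,0,0,1],[0,0,0.1,0,0,0,1],[0,0,0.08,0,0,0,1],[0,0,0.03,0,0,0,1],[0,0,0,0,0,0,1],[0,0,0,0,0,0,1],[0,0,0,0,0,0,1]]' 60 |tail -5
python3 - <<'E'
from h import *
go([.4513,-.2457,.060],np.radians(-3.9))
E
```

```text
position: [0.4518, -0.2461, 0.062]
tool_rot: [2.294, 2.143, 0.001]
ft_force: [0.3, -0.3, 0.3]
gripper_width: 0.0856
grasp_force: 0.0
t 14.8 pos [ 0.4518 -0.2461  0.062 ] yaw_y -3.902051144761336 q6 -0.599003926855537 tilt 0.14631918522978163 shares [ 0.0026 -0.0035  0.0131] mm [ 0.3835 -0.528   1.9674]
turn deg world 0.002051144761336213 wz share -1.139524867409007e-05
```

Good position. I'll close on the fin.

```bash
python3 -m jog '[[0.0025,-0.003,0.01,0,0,0,-1],[0,0,0,0,0,0,-1],[0,0,0,0,0,0,-1],[0,0,0,0,0,0,-1],[0,0,0,0,0,0,-1],[0,0,0,0,0,0,-1],[0,0,0,0,0,0,-1],[0,0,0,0,0,0,-1],[0,0,0,0,0,0,-1],[0,0,0,0,0,0,-1],[0,0,0,0,0,0,-1],[0,0,0,0,0,0,-1]]' 60 |tail -5
python3 - <<'E'
from h import *
go([.4513,-.2457,.060],np.radians(-3.9))
E
```

```text
position: [0.4509, -0.2453, 0.0595]
tool_rot: [2.295, 2.144, 0.001]
ft_force: [2.4, -0.4, 2.1]
gripper_width: 0.015
grasp_force: 59.1
t 16.0 pos [ 0.4509 -0.2453  0.0595] yaw_y -3.912483976186521 q6 -0.598882652901178 tilt 0.060140489885258774 shares [-0.0027  0.0029 -0.0033] mm [-0.4037  0.4419 -0.4958]
turn deg world 0.012483976186525114 wz share -6.935542325847286e-05
```

```bash
python3 -m jog '[[0,0,-0.05,0,0,0,-1],[0,0,-0.15,0,0,0,-1],[0,0,-0.25,0,0,0,-1],[0,0,-0.25,0,0,0,-1],[0,0,-0.25,0,0,0,-1],[0,0,-0.05,0,0,0,-1],[0,0,0,0,0,-0.0417,-1],[0,0,0,0,0,0,-1],[0,0,0,0,0,0,-1]]' 60 |tail -5
python3 - <<'E'
from h import *
go([.5632,.0203,.2],np.radians(3.6))
E
```

```text
position: [0.449, -0.244, 0.2071]
tool_rot: [-2.15, -2.284, 0.001]
ft_force: [-0.2, 0.1, -2.8]
gripper_width: 0.0154
grasp_force: 59.0
t 16.9 pos [ 0.449  -0.244   0.2071] yaw_y 3.449243293183875 q6 -0.7273589449516873 tilt 0.2643346157685002 shares [1.7132 0.8659 0.0492] mm [256.9813 129.8828   7.3781]
turn deg world 0.15075670681612008 wz share -0.0008375372600895561
```

```bash
python3 -m jog '[[0.2447,0.1237,0,0,0,-0.0008,-1],[0.2447,0.1237,0,0,0,0,-1],[0.2447,0.1237,0,0,0,0,-1],[0.2447,0.1237,0,0,0,0,-1],[0.2447,0.1237,0,0,0,0,-1],[0.2447,0.1237,0,0,0,0,-1],[0.2447,0.1237,0,0,0,0,-1],[0,0,0,0,0,0,-1],[0,0,0,0,0,0,-1],[0,0,0,0,0,0,-1],[0,0,0,0,0,0,-1]]' 60 |tail -5
python3 - <<'E'
from h import *
go([.5632,.0203,.160],np.radians(3.6))
im=capture("wrist"); cv2.imwrite("pics/w_held.png",im)
E
```

```text
position: [0.5627, 0.0187, 0.2086]
tool_rot: [-2.15, -2.29, 0.002]
ft_force: [0.4, -0.8, -2.8]
gripper_width: 0.0153
grasp_force: 59.5
t 18.0 pos [0.5627 0.0187 0.2086] yaw_y 3.6123237183541934 q6 -0.18334864411984983 tilt 0.08222877467947323 shares [0.0107 0.0042 0.3239] mm [ 1.608   0.6225 48.585 ]
turn deg world -0.012323718354189054 wz share 6.846510196771696e-05
```

View pics/w_held.png

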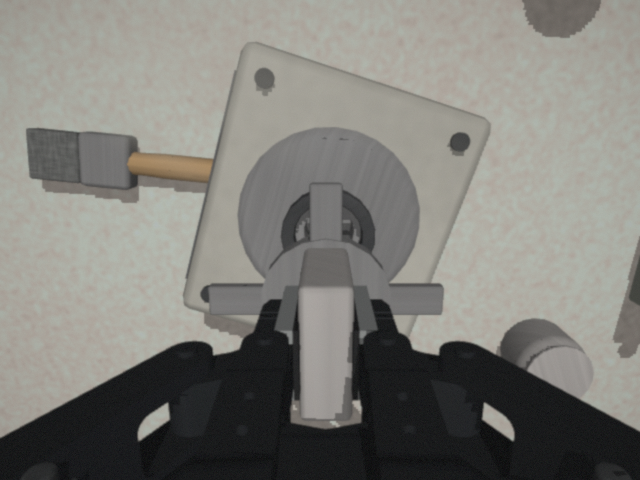

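The picture shows the rotor held square and upright, its far arm at (326,215). The ring and hub are just behind it at (328,225). I'll descend in stages.

```bash
python3 -m jog '[[0.009,0.003,0.1,0,0,0,-1],[0,0,0.15,0,0,0,-1],[0,0,0.05,0,0,0,-1],[0,0,0,0,0,0,-1],[0,0,0,0,0,0,-1],[0,0,0,0,0,0,-1]]' 60 |tail -5
python3 - <<'E'
from h import *
go([.5632,.0203,.1495],np.radians(3.6))
E
```

```text
position: [0.5647, 0.021, 0.1654]
tool_rot: [2.147, 2.291, 0.002]
ft_force: [0.6, -0.3, -2.5]
gripper_width: 0.015
grasp_force: 59.2
t 18.65 pos [0.5647 0.021  0.1654] yaw_y 3.7313372635587516 q6 -0.18115390217371694 tilt 0.1275071002596229 shares [-0.0039 -0.0103  0.1056] mm [-0.5827 -1.5462 15.8469]
turn deg world -0.1313372635587488 wz share 0.0007296514642152713
```

```bash
python3 -m jog '[[-0.003,-0.005,0.05,0,0,0,-1],[0,0,0.05,0,0,0,-1],[0,0,0,0,0,0,-1],[0,0,0,0,0,0,-1],[0,0,0,0,0,0,-1]]' 60 |tail -5
python3 -m jog '[[0,0,0.02,0,0,0,-1],[0,0,0.02,0,0,0,-1],[0,0,0,0,0,0,-1],[0,0,0,0,0,0,-1]]' 60 |tail -5
```

```text
position: [0.5632, 0.0207, 0.1493]
tool_rot: [2.148, 2.293, 0.0]
ft_force: [-0.8, 0.2, -3.5]
gripper_width: 0.0151
grasp_force: 59.4
position: [0.5629, 0.0207, 0.143]
tool_rot: [-2.148, -2.293, 0.0]
ft_force: [0.6, -0.9, -2.8]
gripper_width: 0.015
grasp_force: 59.4
```

The lead has entered the slots without contact. I'll continue against the spring.

```bash
python3 -m jog '[[0,0,0.02,0,0,0,-1],[0,0,0.02,0,0,0,-1],[0,0,0,0,0,0,-1],[0,0,0,0,0,0,-1]]' 60 |tail -5
python3 -m jog '[[0,0,0.02,0,0,0,-1],[0,0,0.02,0,0,0,-1],[0,0,0,0,0,0,-1],[0,0,0,0,0,0,-1]]' 60 |tail -5
```

```text
position: [0.5629, 0.0207, 0.137]
tool_rot: [-2.148, -2.292, 0.0]
ft_force: [0.7, 0.4, -3.1]
gripper_width: 0.0153
grasp_force: 59.4
position: [0.5634, 0.0206, 0.132]
tool_rot: [2.147, 2.292, 0.001]
ft_force: [-2.3, 0.8, 2.9]
gripper_width: 0.0152
grasp_force: 60.4
```

```bash
python3 -m jog '[[0,0,0.02,0,0,0,-1],[0,0,0.01,0,0,0,-1],[0,0,0,0,0,0,-1],[0,0,0,0,0,0,-1]]' 60 |tail -5
python3 -m jog '[[0,0,0.007,0,0,0,-1],[0,0,0,0,0,0,-1],[0,0,0,0,0,0,-1]]' 60 |tail -5
```

```text
position: [0.5634, 0.0206, 0.1274]
tool_rot: [2.147, 2.292, 0.001]
ft_force: [-2.9, 0.2, 6.3]
gripper_width: 0.015
grasp_force: 60.8
position: [0.5635, 0.0206, 0.1265]
tool_rot: [2.147, 2.292, 0.001]
ft_force: [-2.0, 0.1, 7.3]
gripper_width: 0.0154
grasp_force: 61.0
```

```bash
python3 -m jog '[[0,0,0.007,0,0,0,-1],[0,0,0,0,0,0,-1],[0,0,0,0,0,0,-1]]' 70 |tail -5
python3 -m jog '[[0,0,0.007,0,0,0,-1],[0,0,0,0,0,0,-1],[0,0,0,0,0,0,-1]]' 70 |tail -5
```

```text
position: [0.5635, 0.0206, 0.1264]
tool_rot: [2.147, 2.292, 0.001]
ft_force: [-4.3, 0.7, 11.8]
gripper_width: 0.0152
grasp_force: 69.1
position: [0.5635, 0.0206, 0.1264]
tool_rot: [2.147, 2.292, 0.001]
ft_force: [-7.5, -0.2, 16.8]
gripper_width: 0.0156
grasp_force: 69.8
```

```bash
python3 -m jog '[[0,0,0,0,0,0,-1],[0,0,0,0,0,0,-1],[0,0,0,0,0,0,-1],[0,0,0,0,0,0,-1],[0,0,0,0,0,0,-1],[0,0,0,0,0,0,-1],[0,0,0,0,0,0,-1],[0,0,0,0,0,0,-1]]' 70 |tail -5
python3 - <<'E'
from h import *
im=capture("wrist"); cv2.imwrite("pics/w_end.png",im); go([.5632,.0203,.1264],np.radians(3.6))
E
```

```text
position: [0.5636, 0.0206, 0.1264]
tool_rot: [2.147, 2.292, 0.001]
ft_force: [-7.0, 0.4, 17.2]
gripper_width: 0.015
grasp_force: 69.8
t 22.5 pos [0.5636 0.0206 0.1264] yaw_y 3.7528862366231905 q6 -0.18215751939226227 tilt 0.07179637765174722 shares [-0.0021 -0.0027  0.0002] mm [-0.3109 -0.404   0.0374]
turn deg world -0.15288623662319512 wz share 0.0008493679812399729
```

View pics/w_end.png

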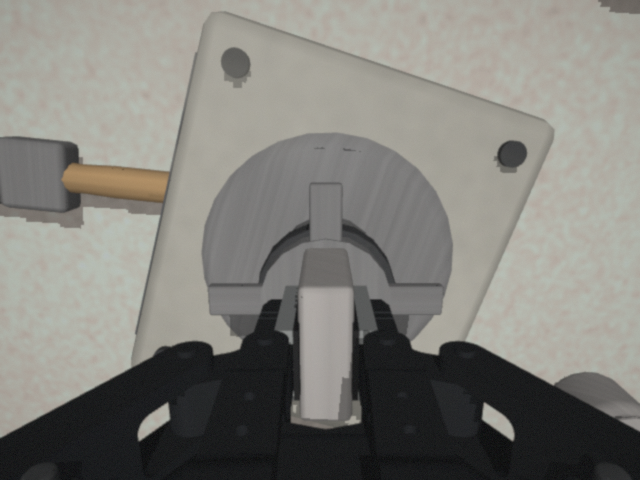

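The rotor is seated on the ring: its flange is centred at about (326,280), the ring's dark rim shows evenly behind it, and the fingers still hold the fin. The force is steady, so I'll hand in.

```bash
python3 -c "
from workcell import bot
print(bot.sign_off())"
```

```text
the job is handed in; nothing more can be done
None
```

I handed in the job at about 22.5 s, with the spacer centred on the hub and the rotor meshed, pressed home on it at about 17 N and still held; no verdict came back.

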